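# Find the socket for the microscope stand's nut

## Task

Lift the blue cover off the nut on the white foot plate and hang it by its handle on the yellow hook. Then find the socket that fits that nut - the smallest of the three that goes all the way on - standing any socket that is not the right one upright in the blue tray, and finish still gripping the right socket while it sits fully home and upright on the nut. Leave the beaker, the amber bottle and the white jar where they stand.

Things in the scene. Friction and masses are not known exactly. Their poses are not given: they have to be found in the camera images.
- cover: Blue plastic dust cover, an upside-down cup 58 mm in diameter and 32 mm tall, standing on the foot plate over the nut (0.12 kg), with a steel arch handle on top. Origin: centre of the cup's open underside; z up; the handle's level bar runs along its y.
- cover_bar (a point): Middle of the axis of the level bar of the cover's handle, 87 mm above the cover's underside. The bar is 8 mm thick and 50 mm long between the axes of its two legs; 51 mm are clear between it and the cup's flat top.
- hook: Hook stand, fixed: dark foot 120 x 80 x 12 mm, an upright steel post 16 mm thick and 143 mm tall at its origin, and a yellow arm 8 mm thick, its axis 135 mm up, that runs level from the post along the stand's -x for 85 mm, then turns up to a tip at 93 mm that stands 17 mm above the arm's axis. Origin: foot of the post; z up.
- hook_seat (a point): Point on the axis of the hook's level arm, 55 mm out from the post's axis: where the handle's bar is to hang, across the arm.
- foot: White square foot plate of a microscope stand, 110 x 110 x 15 mm, fixed. Origin: centre of its underside.
- work_stud (a point): Centre of the foot plate's top, 15 mm above the bench: the underside of the nut to be fitted is centred here.
- spares: Wooden block 60 x 110 x 15 mm, fixed, that carries two other nuts. Origin: centre of its underside. Not part of the job.
- nut_a: Fixed brass hex nut, 14 mm tall, 18-25 across flats. nut_a and nut_b differ in size; one is on the foot plate's work stud under the cover, the other on the spares block, which one varies. Origin: centre of underside; x square to two flats. A right socket fully home has its underside 2 mm above the nut's; too small a one stops about 12 mm higher; too large a one drops as low but is loose.
- nut_b: Fixed brass hex nut, 14 mm tall, 18-25 across flats. nut_a and nut_b differ in size; one is on the foot plate's work stud under the cover, the other on the spares block, which one varies. Origin: centre of underside; x square to two flats. A right socket fully home has its underside 2 mm above the nut's; too small a one stops about 12 mm higher; too large a one drops as low but is loose.
- tray: Blue tray, fixed, 214 mm (its x) by 84 mm (its y), 14 mm tall, floor 4 mm thick, with two thin walls across that make three compartments in a row along x, each about 66 x 76 mm, centred 70 mm apart. Origin: centre of its underside.
- socket_a: Steel socket, the smallest of three (green band), standing bore down in the tray: round barrel 32 mm wide, 26 tall, hex bore 12 deep from below; on top a dark square shank 18 x 18, 32 tall. 0.11-0.2 kg. Origin: centre of its underside; z up the shank; x, y square to the shank's faces, x also to two flats of the bore. The bore is 2 mm wider than its own nut: slips on if turned within 6 degrees.
- socket_b: Steel socket, the middle one of three (yellow band), standing bore down in the tray: round barrel 38 mm wide, 26 tall, hex bore 12 deep from below; on top a dark square shank 18 x 18, 32 tall. 0.11-0.2 kg. Origin: centre of its underside; z up the shank; x, y square to the shank's faces, x also to two flats of the bore. The bore is 2 mm wider than its own nut: slips on if turned within 6 degrees.
- socket_c: Steel socket, the largest of three (red band), standing bore down in the tray: round barrel 45 mm wide, 26 tall, hex bore 12 deep from below; on top a dark square shank 18 x 18, 32 tall. 0.11-0.2 kg. Origin: centre of its underside; z up the shank; x, y square to the shank's faces, x also to two flats of the bore. The bore is 2 mm wider than its own nut: slips on if turned within 6 degrees.
- beaker: Small glass beaker, 60 mm in diameter, 75 mm tall. Origin: centre of its underside. Bystander.
- amber_bottle: Small amber glass jar with a black cap, 44 mm in diameter, 80 mm tall. Origin: centre of its underside. Bystander.
- white_jar: White plastic jar, 48 mm in diameter, 60 mm tall. Origin: centre of its underside. Bystander.
Things that resemble listed ones, but are neither listed nor needed, are in the scene too. Leave any brown or pink look-alike of the tray alone.

How it is judged (in metres and radians):
On the way:
1. the cover hangs by its handle on the hook, let go (contact force between cover and hook above 0.5 N and contact force between the fingers and cover below 0.1 N and distance between cover_bar and hook_seat below 0.04 m and z of cover_bar in the frame of hook above 0.138 m and linear speed of cover below 0.08 m/s), for 0.3 s.
At the end, for the whole second after the job is handed in: Cover hangs still by its bar on the hook (within 40 mm of the seat), let go. The socket of the nut's size is on the plate's nut: centred within 4 mm, underside under 4 mm above the nut's, tilt under 0.08 rad, gripped over 1 N. The others stand in the tray, tilt under 0.2 rad, at rest (all of step 1 and ((horizontal distance between nut_a and work_stud below 0.02 m and horizontal distance between socket_a and nut_a below 0.004 m and z of socket_a in the frame of nut_a below 0.004 m and angle between socket_a's own z axis and vertical below 0.08 rad and contact force between the fingers and socket_a above 1 N and angle between each of socket_b, socket_c's own z axis and vertical below 0.2 rad and z of each of socket_b, socket_c in the frame of tray below 0.02 m and linear speed of each of socket_b, socket_c below 0.03 m/s and contact force between the fingers and socket_b below 0.1 N and x of socket_b in the frame of tray between -0.107 and 0.107 m and y of socket_b in the frame of tray between -0.042 and 0.042 m and contact force between the fingers and socket_c below 0.1 N and x of socket_c in the frame of tray between -0.107 and 0.107 m and y of socket_c in the frame of tray between -0.042 and 0.042 m) or (horizontal distance between nut_b and work_stud below 0.02 m and horizontal distance between socket_b and nut_b below 0.004 m and z of socket_b in the frame of nut_b below 0.004 m and angle between socket_b's own z axis and vertical below 0.08 rad and contact force between the fingers and socket_b above 1 N and angle between each of socket_a, socket_c's own z axis and vertical below 0.2 rad and z of each of socket_a, socket_c in the frame of tray below 0.02 m and linear speed of each of socket_a, socket_c below 0.03 m/s and contact force between the fingers and socket_a below 0.1 N and x of socket_a in the frame of tray between -0.107 and 0.107 m and y of socket_a in the frame of tray between -0.042 and 0.042 m and contact force between the fingers and socket_c below 0.1 N and x of socket_c in the frame of tray between -0.107 and 0.107 m and y of socket_c in the frame of tray between -0.042 and 0.042 m))); the arm keeps its last pose, push and grip.
It fails at once if the beaker is moved more than 20 mm or tipped (distance of beaker from where it was at the start of the episode above 0.02 m or angle between beaker's own z axis and vertical above 0.3 rad).
It fails at once if the amber bottle is moved more than 20 mm or tipped (distance of amber_bottle from where it was at the start of the episode above 0.02 m or angle between amber_bottle's own z axis and vertical above 0.3 rad).
It fails at once if the white jar is moved more than 20 mm or tipped (distance of white_jar from where it was at the start of the episode above 0.02 m or angle between white_jar's own z axis and vertical above 0.3 rad).
It also fails if it takes over 72 s, if anything falls off the work surface, if the arm or the gripper's body presses on something with over 40 N, if the wrist force passes 120 N, or if a joint passes its speed limit or range.

## Robot

A 7-joint arm with a two-finger parallel gripper is mounted at the origin on the work surface. World frame = base frame: x ahead of the robot, y to its left, z up, the work surface at z = 0. Lengths are in m, angles in degrees, forces in N, time in s.
With the tool pointing down it reaches from about 0.4 to 0.875 m from the base axis. Payload 19.3 kg.
Tool frame: the origin (TCP) lies at the very end of the fingers, on their centre line; the grasp point (between the pads) lies behind it (pinch_z is the z of the grasp point in the tool frame, in m); z points along the fingers, y is the line along which they close (so a half turn about z gives the same grasp; the last joint's range is limited). The gripper opens to 85 mm and grips with 20 to 120 N. Pads are 22 mm wide; open, the fingers measure 114 mm over their backs; the gripper's body (76 mm by 85 mm) begins 54 mm behind the grasp point. The pads swing forward as they close: fully open they stand 13 mm farther back than shut.
Start: joints at [-75.527, 29.874, -2.08, 91.645, 1.215, 58.505, -6.463], TCP at [0.198, 0.593, 0.231] pointing down, gripper open.
Joint ranges: [-166.77, 166.77], [-17.47, 122.26], [-85.68, 81.53], [9.62, 139.38], [-72.42, 252.41], [9.2, 110.78], [-144.41, 144.41]. Speed limits (degrees/s): [108.29, 108.29, 136.94, 136.94, 172.46, 172.46, 172.46].

## Interface

Orientations are given as a 3x3 rotation matrix whose columns are the frame's x, y, z axes.
In Python, from workcell import get_obs, camera, job_done, pinch_z gives the robot as it stands.
- The arm moves only by the tool jog_arm, never from a script. Its argument "increments" is a list that holds one entry, the list of rows, each a list of 7 numbers: the turn, a rotation vector about the tool's x, y, z in shares of 2 rad (1.0 is 2 rad), then the shift along the tool's x, y, z in parts of the range, where 1.0 means 0.8 m, then the closure, from -1 (fully open) to 1 (shut). A call has 1 to 5 rows; each row is the pose to reach, as a shift and turn from the pose commanded when the call began, along the tool's axes at that moment; what a row does not reach only later rows make up. A row lasts 1/8 s, in which the tool goes at most 62.5 mm and 10.7 degrees, less where a joint would pass 70% of its speed; a pose out of reach is approached as far as the arm can. Shift and turn numbers lie between -1 and 1, and a call with a number outside is refused. A call with a gripper value outside its range is refused whole. The fingers move at their own pace and stop on an object; "grip_force" is the grip in N (left out, the last holds). Time passes only in rows, so rows that repeat a pose let the fingers close. It gives the time, the measured TCP pose, the force, the opening and the grip force at its end, in the units of the state.
- get_obs(): the state, without advancing time (a new reading comes with each control period).
- camera(name): name is "scene" or "top" or "wrist"; returns a dict with "img" (400x640x3 uint8, red, green, blue), "range_z" (400x640 float32, m along the optical axis (not along the pixel's ray), 0 where there is no reading), "K" (3x3 intrinsics, pixels), "world_from_camera" (4x4, takes a point from camera to world coordinates); the wrist camera has in their place "tool_from_camera" (4x4, takes a point from camera to tool coordinates, whose origin is the TCP and whose axes are the flange's). Camera axes: x right, y down, z forward; pixel columns grow to the right and rows downward; lengths in m; the calibration is good to about 2 mm. A picture is of the moment at which its call begins: read the wrist's pose just before it.
- job_done(): hands the job in; it is judged then, once.
The state is a dict: "time": time; "joint_pos": joint angles; "qd": joint speeds; "joint_torque": joint torques, N m; "tcp_pos": TCP position; "ee_rot": TCP orientation; "wrist_force": force on the tool from outside, world axes, zero at the start; "torque": the same for the moment, N m; "width": finger opening in m; "grip_force": force on a finger pad.
Only numpy, scipy, OpenCV 4.12 (cv2) and the standard library are available. Lean on these libraries where they do the work, as an engineer would, in place of code of your own. Each camera call takes 0.05 s, during which the arm holds its last target. There are 200 camera calls.

## Working session

There is one attempt and no reset: what is moved stays moved. The work goes in short steps, Python scripts to look and compute and a tool call to move; the robot and the scene stay as the last step left them, time stands still between calls to the robot, and variables do not carry over. Pictures are saved under pics/ and viewed, at most 11 in all, crops included, and the job is handed in when it is done.

Besides the shell and the picture viewer there is one more tool, called by a JSON object that holds its "api" and its "payload". jog_arm: Moves the arm, as the interface text tells. Its arguments: {"type":"object","properties":{"increments":{"type":"array"},"grip_force":{"type":"number"}},"required":["increments"]}

```bash
mkdir -p pics; ls
cat > h.py <<'E'
import numpy as np, cv2
from workcell import get_obs, camera, job_done, pinch_z
def cloud(c, T=None):
    T=c["world_from_camera"] if T is None else T
    K=np.array(c["K"]); z=c["range_z"]; v,u=np.mgrid[:z.shape[0],:z.shape[1]]
    P=np.stack([(u-K[0,2])/K[0,0]*z,(v-K[1,2])/K[1,1]*z,z,np.ones_like(z)],-1)@np.array(T).T
    P=P[...,:3]; P[z==0]=np.nan; return P
def wrist():
    o=get_obs(); c=camera("wrist"); T=np.eye(4); T[:3,:3]=o["ee_rot"]; T[:3,3]=o["tcp_pos"]
    return c, T@np.array(c["tool_from_camera"])
def ray(c,T,u,v,z):
    K=np.array(c["K"]); d=T[:3,:3]@np.linalg.solve(K,[u,v,1.]); o=T[:3,3]; return o+d*(z-o[2])/d[2]
def save(n,img): cv2.imwrite(f"pics/{n}.png",img[...,::-1])
E
python3 - <<'E'
from h import *
o=get_obs(); print(pinch_z); print({k:np.round(v,3).tolist() for k,v in o.items()})
for n in("scene","top"):
    c=camera(n); save(n,c["img"]); print(n,np.round(c["world_from_camera"],3).tolist(),np.round(c["K"],1).tolist())
E
```

```text
pics
-0.0187
{'time': 0.0, 'joint_pos': [-75.529, 29.911, -2.081, 91.67, 1.214, 58.504, -6.461], 'qd': [0.017, -0.02, -0.003, 0.026, 0.09, 0.078, -0.055], 'joint_torque': [0.001, -92.71, 1.98, -36.992, 0.018, 0.008, -0.0], 'tcp_pos': [0.198, 0.592, 0.231], 'ee_rot': [[-0.948, 0.317, -0.0], [0.317, 0.948, -0.001], [-0.0, -0.001, -1.0]], 'wrist_force': [0.041, 0.244, 0.701], 'torque': [0.004, 0.011, 0.023], 'grip_force': 0.0, 'width': 0.085}
scene [[-0.362, 0.744, -0.561, 0.925], [0.932, 0.283, -0.227, 0.277], [-0.01, -0.605, -0.796, 0.747], [0.0, 0.0, 0.0, 1.0]] [[363.8, 0.0, 310.9], [0.0, 363.8, 199.5], [0.0, 0.0, 1.0]]
top [[0.002, -0.996, 0.087, 0.376], [-1.0, -0.005, -0.031, 0.095], [0.031, -0.087, -0.996, 1.164], [0.0, 0.0, 0.0, 1.0]] [[458.8, 0.0, 310.1], [0.0, 458.8, 198.5], [0.0, 0.0, 1.0]]
```

View pics/scene.png

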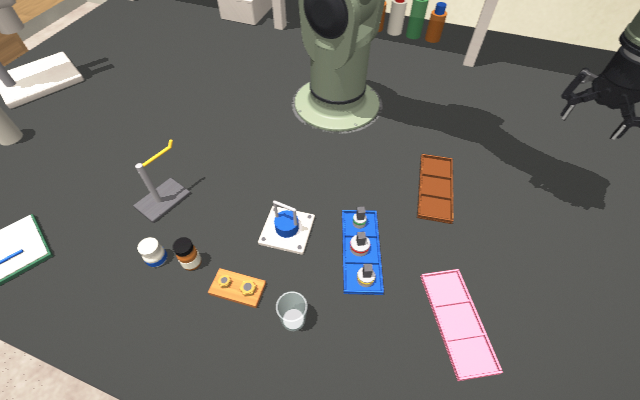

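View pics/top.png

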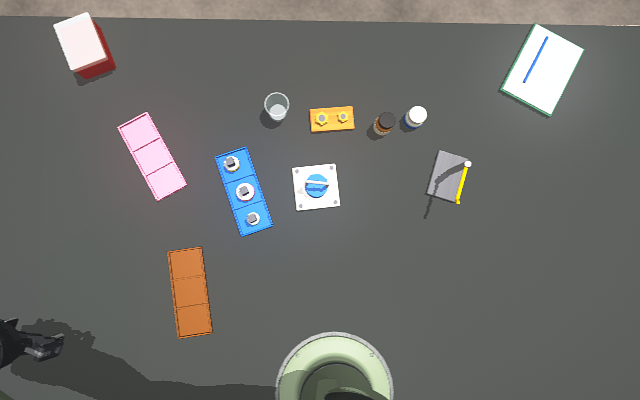

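Scene: cover on the white plate at (287,223), hook at (160,180), blue tray at (362,250). Top: cover at (317,186), yellow arm (462,182), blue tray (243,190) with three sockets. The brown tray (190,290) and pink tray (150,155) are the look-alikes; only the blue one matches the text. I'll measure and make one enlarged crop.

Run:
```python
from h import *
for n in("top","scene"):
    c=camera(n); P=cloud(c); T=np.array(c["world_from_camera"]); hsv=cv2.cvtColor(c["img"],cv2.COLOR_RGB2HSV); H,S,V=[hsv[...,i].astype(int) for i in range(3)]
    print("==",n)
    masks={"blue":((abs(H-106)<10)&(S>130)&(V>70)),"yellow":((abs(H-27)<5)&(S>150)&(V>120)),"white":((S<50)&(V>170)),"orange":((abs(H-16)<6)&(S>140)&(V>150))}
    for k,m in masks.items():
        nn,L,st,ce=cv2.connectedComponentsWithStats(m.astype(np.uint8),connectivity=8)
        for i in range(1,nn):
            if st[i,4]<25: continue
            Q=P[L==i]; Q=Q[~np.isnan(Q[:,0])]
            if len(Q)==0 or Q[:,0].min()<0.2 and False: continue
            md=np.median(Q,0)
            if not(0.25<md[0]<0.95 and abs(md[1])<0.7): continue
            r=cv2.minAreaRect((Q[:,:2]*1000).astype(np.float32))
            print(k,st[i,4],ce[i].round(),"med",md.round(3),"z",np.percentile(Q[:,2],[2,98]).round(3),"rect",np.round(r[0],0),np.round(r[1],0),round(r[2],1))
    if n=="top":
        a=cv2.resize(c["img"][135:245,205:345],None,fx=5,fy=5,interpolation=cv2.INTER_CUBIC); save("crop1",a)
```

```text
== top
blue 112 [535.  59.] med [ 0.845 -0.528  0.023] z [0.017 0.027] rect [ 844. -527.] [  6. 138.] 61.1
blue 2263 [244. 192.] med [0.49  0.228 0.005] z [-0.001  0.017] rect [497. 229.] [218.  87.] 19.2
blue 92 [317. 178.] med [0.524 0.044 0.048] z [0.044 0.051] rect [526.  44.] [47. 15.] 84.1
blue 231 [315. 190.] med [0.495 0.047 0.047] z [0.036 0.052] rect [494.  48.] [52. 32.] 85.0
yellow 117 [331. 116.] med [0.688 0.014 0.027] z [0.013 0.033] rect [686.   0.] [34. 93.] 5.2
yellow 35 [349. 125.] med [ 0.665 -0.039  0.015] z [0.011 0.019] rect [667. -36.] [15. 24.] 1.1
yellow 38 [335. 126.] med [ 0.659 -0.006  0.015] z [0.011 0.021] rect [659.  -2.] [17. 31.] 29.8
yellow 132 [461. 185.] med [ 0.497 -0.279  0.139] z [0.134 0.153] rect [ 493. -294.] [39. 88.] 72.8
white 1856 [79. 40.] med [0.849 0.619 0.08 ] z [0.002 0.084] rect [1072.  789.] [696. 127.] 35.8
white 3834 [543.  69.] med [ 0.818 -0.551  0.015] z [0.01 0.02] rect [ 821. -552.] [144. 204.] 61.0
white 287 [277. 109.] med [0.703 0.143 0.009] z [-0.001  0.078] rect [709. 151.] [80. 58.] 40.1
white 270 [417. 115.] med [ 0.
[... 2642 characters left out ...]
rect [688. 143.] [58. 88.] 89.3
white 1160 [458. 321.] med [0.585 0.458 0.004] z [0.001 0.014] rect [587. 456.] [68. 78.] 29.5
white 1312 [472. 356.] med [0.645 0.492 0.004] z [0.001 0.007] rect [645. 490.] [64. 79.] 29.2
white 53 [480. 375.] med [0.677 0.507 0.014] z [0.011 0.016] rect [676. 508.] [ 2. 78.] 29.5
orange 620 [434. 207.] med [0.315 0.364 0.004] z [0.001 0.015] rect [317. 364.] [73. 82.] 9.3
orange 61 [185. 258.] med [ 0.681 -0.117  0.053] z [0.049 0.059] rect [ 678. -119.] [12. 37.] 23.7
orange 66 [228. 284.] med [ 0.689 -0.013  0.017] z [0.013 0.029] rect [687. -12.] [26. 30.] 79.7
orange 387 [239. 295.] med [0.703 0.028 0.015] z [0.008 0.028] rect [684.   4.] [ 60. 108.] 4.9
```

View pics/crop1.png

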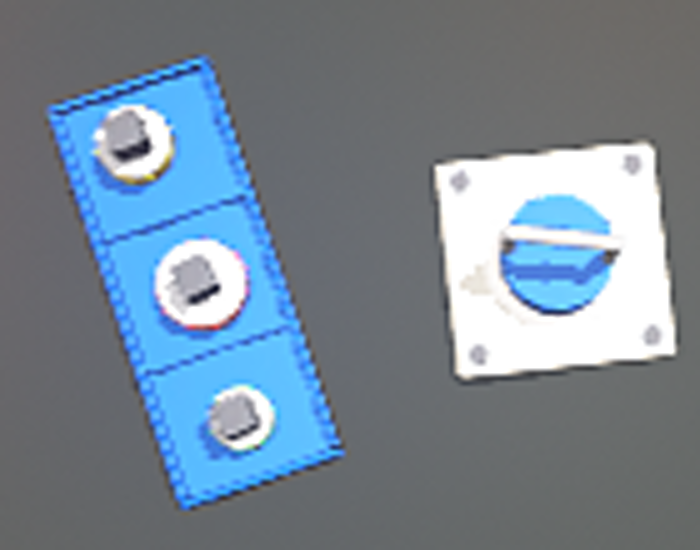

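Crop: blue tray with yellow-band socket b at (133,143), red-band c at (200,285), green-band a at (240,417); cover with its bar from (505,237) to (620,245) on the plate.

Run:
```python
from h import *
A={}
for n in("top","scene"):
    c=camera(n); P=cloud(c).reshape(-1,3); A[n]=P=P[~np.isnan(P[:,0])]
def sel(P,x,y,r,z0,z1): return P[(np.hypot(P[:,0]-x,P[:,1]-y)<r)&(P[:,2]>z0)&(P[:,2]<z1)]
def show(t,Q):
    r=cv2.minAreaRect((Q[:,:2]*1000).astype(np.float32)); print(t,len(Q),"mean",Q.mean(0).round(4),"z",np.percentile(Q[:,2],[5,50,95]).round(4),"rect",np.round(r[0],1),np.round(r[1],1),round(r[2],1))
for n,P in A.items():
    print(n)
    show("bar",sel(P,.507,.046,.05,.09,.12))
    show("arm",sel(P,.497,-.279,.09,.125,.143))
    show("tip",sel(P,.497,-.279,.09,.146,.17))
    for k,x,y in(("b",.565,.256),("c",.493,.224),("a",.426,.201)):
        show("shank "+k,sel(P,x,y,.03,.055,.075)); show("barrel "+k,sel(P,x,y,.04,.025,.034))
    show("hook all",sel(P,.53,-.29,.12,.1,.2))
```

```text
top
bar 88 mean [0.5063 0.0454 0.1049] z [0.0985 0.1054 0.1083] rect [506.8  44.1] [56.6  8.6] 85.2
arm 155 mean [ 0.5122 -0.2834  0.1384] z [0.1334 0.1387 0.1417] rect [ 508.2 -284.3] [13.8 92. ] 75.9
tip 13 mean [ 0.4785 -0.2742  0.1496] z [0.1463 0.1491 0.1542] rect [ 502.7 -282.7] [ 7.6 99.5] 72.6
shank b 60 mean [0.562  0.2555 0.062 ] z [0.0586 0.0618 0.0655] rect [562.2 255.8] [18.2 17.8] 22.0
barrel b 108 mean [0.5596 0.2527 0.0297] z [0.0261 0.0297 0.0328] rect [562.4 255.7] [36.1 37. ] 1.1
shank c 59 mean [0.4917 0.2206 0.0623] z [0.0589 0.0624 0.0652] rect [492.2 221.1] [18.5 18.1] 27.8
barrel c 172 mean [0.4913 0.22   0.0301] z [0.0265 0.0305 0.033 ] rect [492.3 220.7] [41.7 42.8] 11.5
shank a 58 mean [0.4256 0.2004 0.0617] z [0.0571 0.0617 0.0657] rect [425.4 200.5] [17.3 18.1] 26.1
barrel a 59 mean [0.4239 0.1968 0.0297] z [0.0271 0.0296 0.0329] rect [425.7 200.6] [29.6 29.6] 89.0
hook all 213 mean [ 0.5144 -0.2836  0.1365] z [0.1116 0.139  0.1466] rect [ 504.2 -281.4] [ 14.4 101.5] 73.1
scene
bar 102 mean [0.5099 0.0459 0.1031] z [0.0949 0.1046 0.1069] rect [509.3  44.7
[... 231 characters left out ...]
mean [0.5662 0.2551 0.0609] z [0.0569 0.0616 0.0629] rect [565.3 255. ] [17.6 17.7] 24.3
barrel b 133 mean [0.5711 0.2552 0.0295] z [0.0267 0.0296 0.0319] rect [568.6 255.4] [29.7 36.8] 3.6
shank c 68 mean [0.4957 0.2202 0.0609] z [0.0562 0.0612 0.0633] rect [495.1 220.4] [16.9 18.1] 29.6
barrel c 176 mean [0.5002 0.2205 0.0294] z [0.0265 0.0294 0.0318] rect [496.4 220.4] [39.4 43.8] 7.7
shank a 59 mean [0.4293 0.2002 0.0607] z [0.0567 0.0609 0.063 ] rect [427.4 199.6] [20.9 16.4] 17.1
barrel a 65 mean [0.4345 0.1996 0.0293] z [0.0258 0.0292 0.0325] rect [431.6 199.5] [29.1 24.1] 83.4
hook all 270 mean [ 0.522  -0.2851  0.1333] z [0.1062 0.1373 0.1453] rect [ 506.9 -280.2] [ 16.4 103.3] 70.2
```

```bash
cat >> h.py <<'E'
from scipy.spatial.transform import Rotation as Ro
def plan(p,yaw,step=.06,dang=10.,n=5):
    """rows (tool frame) toward world TCP p with tool x at yaw deg, pointing down"""
    o=get_obs(); R0=np.array(o["ee_rot"]); p0=np.array(o["tcp_pos"]); a=np.radians(yaw)
    R1=np.array([[np.cos(a),np.sin(a),0],[np.sin(a),-np.cos(a),0],[0,0,-1.]])
    rv=Ro.from_matrix(R0.T@R1).as_rotvec(); d=R0.T@(np.array(p)-p0)
    N=int(np.ceil(max(np.linalg.norm(d)/step,np.degrees(np.linalg.norm(rv))/dang,1)))
    print("t",round(o["time"],2),"tcp",p0.round(4),"yaw",round(np.degrees(np.arctan2(R0[1,0],R0[0,0])),2),"F",np.round(o["wrist_force"],1),"w",round(o["width"],4),"g",round(o["grip_force"],1),"N",N)
    for k in range(1,min(n,N)+1): print([round(float(x),4) for x in np.r_[rv*k/N,d*k/N]])
    if N>n: print("full",[round(float(x),4) for x in np.r_[rv,d]])
if __name__=="__main__":
    import sys; a=list(map(float,sys.argv[1:])); plan(a[:3],a[3],*a[4:])
E
python3 h.py .5096 .0635 .2 85.2
```

```text
t 0.3 tcp [0.1982 0.5926 0.2311] yaw 161.5 F [0.7 0.1 0. ] w 0.085 g 0.0 N 11
[-0.0, 0.0, 0.1211, -0.0421, -0.0366, 0.0028]
[-0.0001, 0.0, 0.2421, -0.0842, -0.0733, 0.0057]
[-0.0001, 0.0001, 0.3632, -0.1263, -0.1099, 0.0085]
[-0.0001, 0.0001, 0.4843, -0.1684, -0.1465, 0.0114]
[-0.0002, 0.0001, 0.6053, -0.2105, -0.1832, 0.0142]
full [-0.0003, 0.0003, 1.3318, -0.4631, -0.403, 0.0313]
```

The rows are not in the units I measure in: shifts go in shares of 0.8 m and turns go in shares of 2 rad. I convert before sending: -0.21 m / 0.8 = -0.2625, -0.183 m / 0.8 = -0.2288, 0.6 rad / 2 = 0.3.

{"api": "jog_arm", "payload": {"increments": [[[0,0,0.06,-0.0525,-0.0463,0,-1],[0,0,0.12,-0.105,-0.0913,0,-1],[0,0,0.18,-0.1575,-0.1375,0,-1],[0,0,0.24,-0.21,-0.1838,0,-1],[0,0,0.3,-0.2625,-0.2288,0,-1]]]}}

```text
time: 0.92
tcp_pos: [0.3401, 0.3509, 0.2315]
ee_rot: [[-0.6, 0.8, 0.0], [0.8, 0.6, 0.0], [0.0, 0.0, -1.0]]
wrist_force: [1.1, 1.5, 0.1]
width: 0.0853
grip_force: 0.0
```

```bash
python3 h.py .5096 .0635 .2 85.2
```

```text
t 0.93 tcp [0.3401 0.3509 0.2315] yaw 126.9 F [1.1 1.5 0.1] w 0.0853 g 0.0 N 6
[0.0001, -0.0001, 0.1213, -0.0553, -0.0062, 0.0052]
[0.0001, -0.0001, 0.2426, -0.1105, -0.0123, 0.0105]
[0.0002, -0.0002, 0.3639, -0.1658, -0.0185, 0.0157]
[0.0002, -0.0002, 0.4853, -0.2211, -0.0247, 0.0209]
[0.0003, -0.0003, 0.6066, -0.2764, -0.0309, 0.0262]
full [0.0003, -0.0003, 0.7279, -0.3316, -0.037, 0.0314]
```

In the tool's units: -0.298 m / 0.8 = -0.3725, -0.24 m / 0.8 = -0.3, 0.728 rad / 2 = 0.364.

{"api": "jog_arm", "payload": {"increments": [[[0,0,0.0725,-0.075,-0.0088,0,-1],[0,0,0.145,-0.15,-0.0175,0,-1],[0,0,0.2175,-0.225,-0.025,0,-1],[0,0,0.29,-0.3,-0.0338,0.0125,-1],[0,0,0.364,-0.3725,-0.0425,0.0375,-1]]]}}

```text
time: 1.55
tcp_pos: [0.4934, 0.0928, 0.2017]
ee_rot: [[0.084, 0.996, 0.002], [0.996, -0.084, 0.001], [0.001, 0.002, -1.0]]
wrist_force: [0.9, 0.9, 0.3]
width: 0.0855
grip_force: 0.0
```

```bash
python3 h.py .5096 .0635 .088 85.2
```

```text
t 1.55 tcp [0.4934 0.0928 0.2017] yaw 85.15 F [0.9 0.9 0.3] w 0.0855 g 0.0 N 2
[0.001, -0.0005, -0.0004, -0.014, 0.0092, 0.0568]
[0.0019, -0.001, -0.0008, -0.028, 0.0184, 0.1137]
```

In the tool's units: 0.114 m / 0.8 = 0.1425, -0.028 m / 0.8 = -0.035.

{"api": "jog_arm", "payload": {"increments": [[[0,0,0,-0.035,0.0225,0.0375,-1],[0,0,0,-0.035,0.0225,0.0875,-1],[0,0,0,-0.035,0.0225,0.1425,-1],[0,0,0,-0.035,0.0225,0.1425,1],[0,0,0,-0.035,0.0225,0.1425,1]]], "grip_force": 40}}

```text
time: 2.17
tcp_pos: [0.5085, 0.0651, 0.0886]
ee_rot: [[0.08, 0.997, 0.001], [0.997, -0.08, 0.0], [0.0, 0.001, -1.0]]
wrist_force: [-1.0, 0.4, 0.1]
width: 0.0515
grip_force: 0.0
```

{"api": "jog_arm", "payload": {"increments": [[[0,0,0,0,0,0,1],[0,0,0,0,0,0,1],[0,0,0,0,0,0,1]]]}}

```text
time: 2.55
tcp_pos: [0.5084, 0.0654, 0.0883]
ee_rot: [[0.08, 0.997, 0.002], [0.997, -0.08, 0.001], [0.001, 0.002, -1.0]]
wrist_force: [-2.5, 0.5, 12.3]
width: 0.0064
grip_force: 39.3
```

```bash
python3 h.py .51 .0635 .158 85.2
python3 - <<'E'
from h import *
c=camera("scene"); save("grip",cv2.resize(c["img"][150:280,200:400],None,fx=4,fy=4))
E
```

```text
t 2.55 tcp [0.5084 0.0654 0.0883] yaw 85.42 F [-2.5  0.5 12.3] w 0.0064 g 39.3 N 2
[0.0008, -0.0004, 0.0019, -0.0009, 0.0009, -0.0348]
[0.0015, -0.0009, 0.0038, -0.0017, 0.0018, -0.0697]
```

In the tool's units: -0.08 m / 0.8 = -0.1, -0.05 m / 0.8 = -0.0625.

{"api": "jog_arm", "payload": {"increments": [[[0,0,0,0,0,-0.025,1],[0,0,0,0,0,-0.0625,1],[0,0,0,0,0,-0.1,1],[0,0,0,0,0,-0.1,1]]]}}

```text
time: 3.1
tcp_pos: [0.5088, 0.0653, 0.1693]
ee_rot: [[0.08, 0.997, 0.003], [0.997, -0.08, 0.001], [0.002, 0.003, -1.0]]
wrist_force: [0.1, 0.6, -1.1]
width: 0.0063
grip_force: 39.6
```

```bash
python3 - <<'E'
from h import *
c=camera("scene"); save("lift",cv2.resize(c["img"][120:270,180:400],None,fx=3,fy=3))
for n in("scene","top"):
    c=camera(n); P=cloud(c); hsv=cv2.cvtColor(c["img"],cv2.COLOR_RGB2HSV).astype(int)
    m=(abs(hsv[...,0]-106)<10)&(hsv[...,1]>130)&(abs(P[...,1]-.045)<.06)&(abs(P[...,0]-.51)<.08)&(P[...,2]>.06)
    Q=P[m]; print(n,len(Q),Q.mean(0).round(3),np.percentile(Q,[2,98],axis=0).round(3))
E
python3 h.py .421 -.24 .158 72.6
```

```text
scene 538 [0.518 0.048 0.122] [[0.491 0.02  0.099]
 [0.536 0.072 0.13 ]]
t 3.25 tcp [0.5074 0.0652 0.1668] yaw 85.43 F [ 0.5 -0.2 -2.1] w 0.0063 g 39.6 N 6
[-0.0001, 0.0, 0.0373, -0.0518, -0.0103, 0.0015]
[-0.0002, 0.0001, 0.0746, -0.1037, -0.0206, 0.003]
[-0.0003, 0.0001, 0.1119, -0.1555, -0.0309, 0.0044]
[-0.0004, 0.0001, 0.1493, -0.2074, -0.0412, 0.0059]
[-0.0005, 0.0001, 0.1866, -0.2592, -0.0515, 0.0074]
full [-0.0006, 0.0002, 0.2239, -0.3111, -0.0618, 0.0089]<stdin>:6: RuntimeWarning: Mean of empty slice.
  ret = um.true_divide(
Traceback (most recent call last):
IndexError: index -1 is out of bounds for axis 0 with size 0
```

View pics/lift.png

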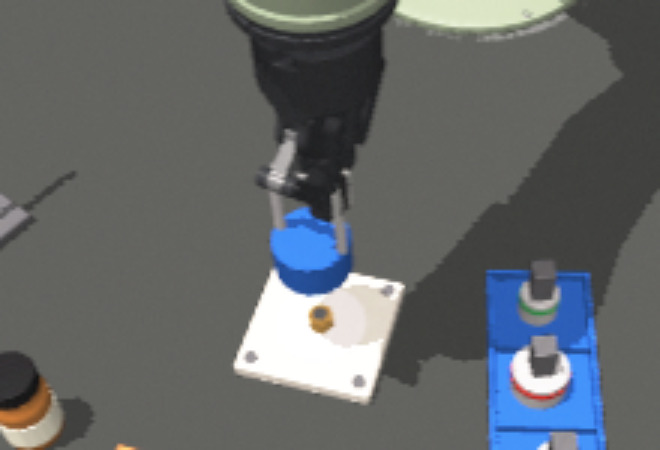

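In the tool's units: -0.259 m / 0.8 = -0.3238, -0.207 m / 0.8 = -0.2588, 0.187 rad / 2 = 0.0935.

{"api": "jog_arm", "payload": {"increments": [[[0,0,0.0185,-0.065,0.0125,0,1],[0,0,0.0375,-0.13,0.025,0,1],[0,0,0.056,-0.195,0.0375,0.0038,1],[0,0,0.075,-0.2588,0.05,0.0075,1],[0,0,0.0935,-0.3238,0.065,0.0125,1]]]}}

```text
time: 3.88
tcp_pos: [0.5385, -0.1988, 0.1562]
ee_rot: [[0.265, 0.964, -0.001], [0.964, -0.265, 0.0], [0.0, -0.001, -1.0]]
wrist_force: [0.8, -0.1, -0.8]
width: 0.0066
grip_force: 39.6
```

```bash
python3 h.py .423 -.23 .157 72.6
```

```text
t 3.88 tcp [ 0.5385 -0.1988  0.1562] yaw 74.64 F [ 0.8 -0.1 -0.8] w 0.0066 g 39.6 N 2
[-0.0007, -0.0, 0.0178, -0.0304, -0.0516, -0.0003]
[-0.0015, -0.0, 0.0356, -0.0607, -0.1031, -0.0007]
```

In the tool's units: -0.103 m / 0.8 = -0.1288, -0.06 m / 0.8 = -0.075, 0.0356 rad / 2 = 0.0178.

{"api": "jog_arm", "payload": {"increments": [[[0,0,0,0.0063,-0.0625,0,1],[0,0,0,0,-0.1288,0,1],[0,0,0.0178,-0.075,-0.1288,0,1],[0,0,0.0178,-0.075,-0.1288,0,1]]]}}

```text
time: 4.38
tcp_pos: [0.4218, -0.2313, 0.157]
ee_rot: [[0.304, 0.953, -0.001], [0.953, -0.304, -0.001], [-0.001, -0.0, -1.0]]
wrist_force: [0.6, 0.4, -1.0]
width: 0.0064
grip_force: 39.7
```

```bash
python3 h.py .504 -.2555 .157 72.6
python3 - <<'E'
from h import *
c=camera("scene"); save("pre",cv2.resize(c["img"][90:250,80:300],None,fx=3,fy=3)); P=cloud(c)
hsv=cv2.cvtColor(c["img"],cv2.COLOR_RGB2HSV).astype(int)
m=(abs(hsv[...,0]-106)<10)&(hsv[...,1]>130)&(abs(P[...,1]+.25)<.08)&(abs(P[...,0]-.42)<.08)&(P[...,2]>.06)
Q=P[m]; print(len(Q),Q.mean(0).round(3),np.percentile(Q,[2,98],axis=0).round(3))
E
```

```text
t 4.38 tcp [ 0.4218 -0.2313  0.157 ] yaw 72.32 F [ 0.6  0.4 -1. ] w 0.0064 g 39.7 N 2
[-0.0002, 0.0007, -0.0024, 0.0009, 0.0428, -0.0]
[-0.0004, 0.0015, -0.0049, 0.0019, 0.0856, -0.0001]
435 [ 0.427 -0.243  0.108] [[ 0.394 -0.275  0.086]
 [ 0.446 -0.223  0.118]]
```

View pics/pre.png

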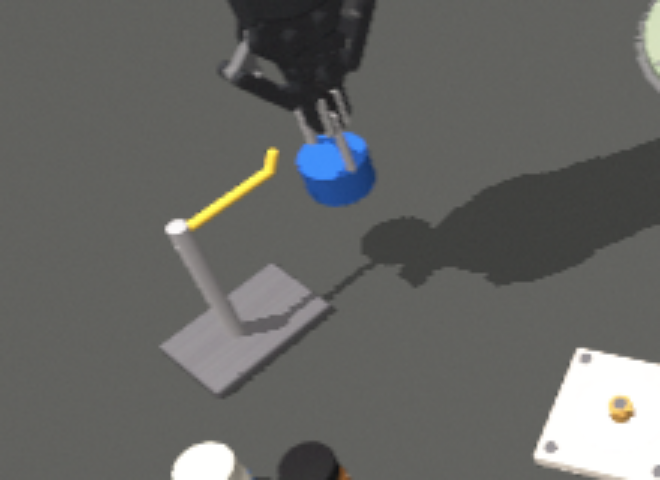

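In the tool's units: 0.086 m / 0.8 = 0.1075, 0.03 m / 0.8 = 0.0375.

{"api": "jog_arm", "payload": {"increments": [[[0,0,0,0.0013,0.0375,0,1],[0,0,0,0.0013,0.075,0,1],[0,0,0,0.0025,0.1075,0,1],[0,0,0,0.0025,0.1075,0.015,1],[0,0,0,0.0025,0.1075,0.0275,1]]]}}

```text
time: 5.05
tcp_pos: [0.5058, -0.2508, 0.1339]
ee_rot: [[0.297, 0.955, -0.002], [0.955, -0.297, 0.001], [0.0, -0.002, -1.0]]
wrist_force: [-0.4, -1.0, -2.3]
width: 0.0065
grip_force: 39.7
```

In the tool's units: 0.006 m / 0.8 = 0.0075, 0.003 m / 0.8 = 0.0038.

{"api": "jog_arm", "payload": {"increments": [[[0,0,0,0,0,0.0038,1],[0,0,0,0,0,0.0075,1],[0,0,0,0,0,0.0075,1]]]}}

```text
time: 5.42
tcp_pos: [0.5063, -0.2517, 0.1294]
ee_rot: [[0.298, 0.955, 0.0], [0.955, -0.298, 0.0], [0.0, 0.0, -1.0]]
wrist_force: [-0.7, 0.4, -1.2]
width: 0.0065
grip_force: 39.8
```

```bash
python3 h.py .504 -.2555 .127 72.6
python3 - <<'E'
from h import *
c=camera("scene"); save("hang",cv2.resize(c["img"][90:250,80:300],None,fx=3,fy=3))
E
```

```text
t 5.42 tcp [ 0.5063 -0.2517  0.1294] yaw 72.65 F [-0.7  0.4 -1.2] w 0.0065 g 39.8 N 1
[0.0, -0.0001, 0.0009, -0.0044, -0.0011, 0.0024]
```

View pics/hang.png

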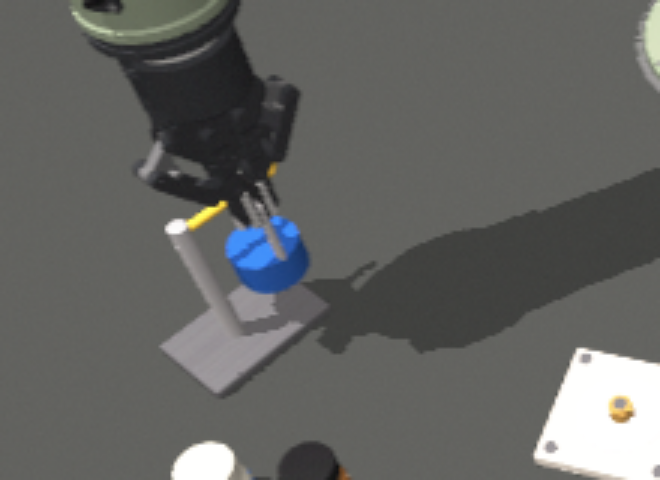

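In the tool's units: 0.004 m / 0.8 = 0.005, -0.003 m / 0.8 = -0.0038.

{"api": "jog_arm", "payload": {"increments": [[[0,0,0,-0.0038,0,0.0025,1],[0,0,0,-0.0038,0,0.005,1],[0,0,0,-0.0038,0,0.005,1]]]}}

```text
time: 5.85
tcp_pos: [0.506, -0.2554, 0.126]
ee_rot: [[0.298, 0.954, 0.002], [0.954, -0.298, -0.001], [-0.001, 0.002, -1.0]]
wrist_force: [-1.0, -1.6, 8.0]
width: 0.0062
grip_force: 41.1
```

Contact (8 N upward). Release and rise.

In the tool's units: -0.001 m / 0.8 = -0.0013.

{"api": "jog_arm", "payload": {"increments": [[[0,0,0,0,0,-0.0013,0.6],[0,0,0,0,0,-0.0013,0.3],[0,0,0,0,0,-0.0013,0],[0,0,0,0,0,-0.0013,-0.3],[0,0,0,0,0,-0.0013,-0.3]]]}}

```text
time: 6.48
tcp_pos: [0.5056, -0.2545, 0.1263]
ee_rot: [[0.298, 0.955, -0.0], [0.955, -0.298, 0.0], [-0.0, -0.0, -1.0]]
wrist_force: [-0.2, 0.1, -0.3]
width: 0.0555
grip_force: 0.0
```

In the tool's units: -0.13 m / 0.8 = -0.1625, -0.11 m / 0.8 = -0.1375.

{"api": "jog_arm", "payload": {"increments": [[[0,0,0,0,0,-0.025,-0.3],[0,0,0,0,0,-0.075,-0.3],[0,0,0,0,0,-0.1375,-0.3],[0,0,0,0.0375,0,-0.1625,-0.3],[0,0,0,0.1,0,-0.1625,-0.3]]]}}

```text
time: 7.1
tcp_pos: [0.5299, -0.1788, 0.2582]
ee_rot: [[0.301, 0.954, 0.003], [0.954, -0.301, -0.001], [0.0, 0.003, -1.0]]
wrist_force: [0.9, 0.7, -0.1]
width: 0.0557
grip_force: 0.0
```

```bash
python3 - <<'E'
from h import *
c=camera("scene"); P=cloud(c)
save("hung",cv2.resize(c["img"][90:250,80:300],None,fx=3,fy=3))
E
python3 h.py .46 .045 .25 85
```

```text
t 7.15 tcp [ 0.5321 -0.1707  0.2567] yaw 72.95 F [5.4 9.1 1.1] w 0.0552 g 0.0 N 4
[0.0003, -0.0008, -0.0526, 0.0463, -0.0331, 0.0018]
[0.0006, -0.0016, -0.1052, 0.0925, -0.0661, 0.0036]
[0.0009, -0.0024, -0.1578, 0.1388, -0.0992, 0.0054]
[0.0012, -0.0032, -0.2104, 0.185, -0.1322, 0.0072]
```

View pics/hung.png

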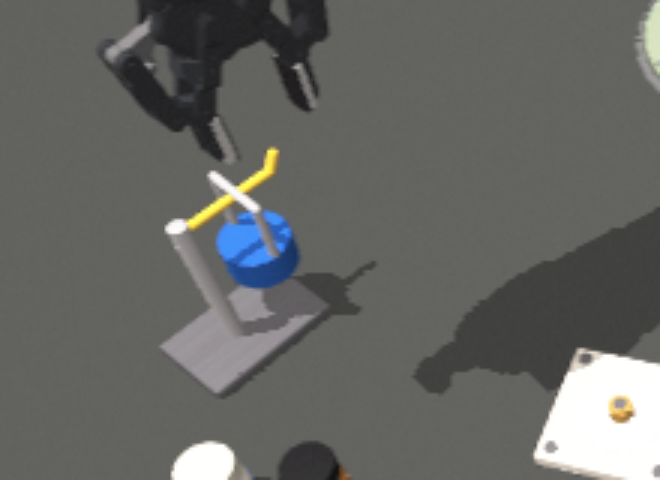

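The cover hangs by its bar across the yellow arm (bar at crop (235,195)). Now the nut.

```bash
python3 - <<'E'
from h import *
c=camera("wrist"); print(np.round(c["tool_from_camera"],3).tolist(), c["K"].round(1).tolist() if hasattr(c["K"],"round") else c["K"])
E
python3 h.py .507 .045 .22 85
```

```text
[[-0.0, -0.961, -0.277, 0.071], [1.0, -0.0, -0.0, -0.0], [0.0, -0.277, 0.961, -0.143], [0.0, 0.0, 0.0, 1.0]] [[338.0, 0.0, 316.3], [0.0, 338.0, 201.7], [0.0, 0.0, 1.0]]
t 7.2 tcp [ 0.5312 -0.173   0.2563] yaw 73.01 F [ 0.3 -0.9 -0.5] w 0.0553 g 0.0 N 4
[0.0001, -0.0006, -0.0523, 0.0503, -0.0217, 0.0092]
[0.0001, -0.0011, -0.1046, 0.1007, -0.0434, 0.0184]
[0.0002, -0.0017, -0.1569, 0.151, -0.0651, 0.0275]
[0.0003, -0.0022, -0.2092, 0.2014, -0.0868, 0.0367]
```

In the tool's units: 0.192 m / 0.8 = 0.24, 0.16 m / 0.8 = 0.2, -0.21 rad / 2 = -0.105.

{"api": "jog_arm", "payload": {"increments": [[[0,0,-0.025,0.06,-0.0275,0.0125,-0.3],[0,0,-0.05,0.12,-0.055,0.05,-0.3],[0,0,-0.0775,0.18,-0.0813,0.125,-0.3],[0,0,-0.105,0.24,-0.1088,0.2,-0.3],[0,0,-0.105,0.24,-0.1088,0.2075,-0.3]]]}}

```text
time: 7.82
tcp_pos: [0.5026, 0.0328, 0.0885]
ee_rot: [[0.09, 0.996, -0.001], [0.996, -0.09, 0.0], [0.0, -0.001, -1.0]]
wrist_force: [1.8, 0.5, -0.5]
width: 0.056
grip_force: 0.0
```

{"api": "jog_arm", "payload": {"increments": [[[0,0,0,0,0,0,-0.3],[0,0,0,0,0,0,-0.3]]]}}

```text
time: 8.07
tcp_pos: [0.504, 0.0301, 0.0909]
ee_rot: [[0.093, 0.996, 0.001], [0.996, -0.093, -0.0], [-0.0, 0.001, -1.0]]
wrist_force: [0.3, -0.9, 0.2]
width: 0.0555
grip_force: 0.0
```

Run:
```python
from h import *
c,T=wrist(); P=cloud(c,T); save("nut",c["img"]); o=get_obs(); print(o["tcp_pos"].round(4) if hasattr(o["tcp_pos"],"round") else o["tcp_pos"])
hsv=cv2.cvtColor(c["img"],cv2.COLOR_RGB2HSV).astype(int)
m=(hsv[...,0]>8)&(hsv[...,0]<32)&(hsv[...,1]>90)
m&=(np.hypot(P[...,0]-.507,P[...,1]-.046)<.04)
Q=P[m]; print(m.sum(),np.percentile(Q,[1,50,99],axis=0).round(4))
t=Q[Q[:,2]>np.percentile(Q[:,2],97)-.004]; print(len(t))
h=P[...,2]; r=np.hypot(P[...,0]-.507,P[...,1]-.046)
for z in (.02,.024,.027):
    Q=P[(r<.035)&(h>z)&(h<.05)]; hull=cv2.convexHull((Q[:,:2]*1000).astype(np.float32)); 
    w=[(np.ptp(hull[:,0]@np.array([np.cos(a),np.sin(a)])),np.degrees(a)) for a in np.radians(np.arange(0,180,1))]
    mi=min(w); g=np.array([x[0] for x in w]); f=[(g[[i,i+60,i+120]].mean(),i) for i in range(60)]
    print(z,len(Q),cv2.minEnclosingCircle(hull),"AFmin",min(f),"AFmax",max(f),Q.mean(0).round(4))
```

```text
[0.5042 0.03   0.0912]
520 [[0.4972 0.0379 0.021 ]
 [0.5062 0.0503 0.029 ]
 [0.5149 0.057  0.0307]]
459
0.02 819 ((506.129638671875, 46.713104248046875), 10.930593490600586) AFmin (np.float64(19.2194794686355), 4) AFmax (np.float64(21.553558248986068), 35) [0.5062 0.0478 0.0286]
0.024 783 ((506.1877136230469, 46.632728576660156), 10.929949760437012) AFmin (np.float64(19.21737314504038), 5) AFmax (np.float64(21.465605842038496), 34) [0.5062 0.0475 0.0289]
0.027 708 ((506.0014953613281, 46.77061462402344), 10.69609546661377) AFmin (np.float64(18.870792192104375), 5) AFmax (np.float64(21.142318105047448), 34) [0.5062 0.0472 0.0292]
```

View pics/nut.png

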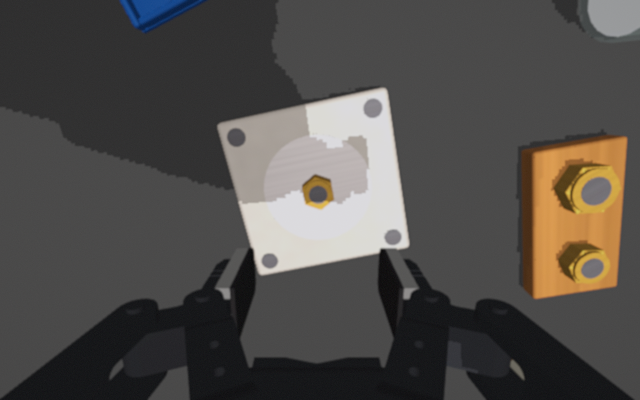

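Nut at (318,192) on the plate, ~19 mm across flats, centre (0.506, 0.047), flats at ~5°, visibly small; spares at (590,188) and (585,265) aren't for the job. Try the smallest socket (a) first; look at it from the same wrist yaw so calibration errors cancel.

```bash
python3 h.py .424 .183 .12 84.7
```

```text
t 8.12 tcp [0.5042 0.03   0.0912] yaw 84.63 F [ 0.6 -0.4 -0.2] w 0.0554 g 0.0 N 3
[0.0004, 0.0, -0.0004, 0.0483, -0.0314, -0.0097]
[0.0009, 0.0001, -0.0009, 0.0965, -0.0628, -0.0193]
[0.0013, 0.0001, -0.0013, 0.1448, -0.0942, -0.029]
```

In the tool's units: 0.145 m / 0.8 = 0.1813, -0.03 m / 0.8 = -0.0375.

{"api": "jog_arm", "payload": {"increments": [[[0,0,0,0.06,-0.0388,-0.0375,-0.3],[0,0,0,0.12,-0.0788,-0.0375,-0.3],[0,0,0,0.1813,-0.1175,-0.0375,-0.3],[0,0,0,0.1813,-0.1175,-0.0375,-0.3],[0,0,0,0.1813,-0.1175,-0.0375,-0.3]]]}}

```text
time: 8.75
tcp_pos: [0.4242, 0.1834, 0.1211]
ee_rot: [[0.093, 0.996, 0.001], [0.996, -0.093, 0.0], [0.001, 0.001, -1.0]]
wrist_force: [-0.1, -1.0, 1.1]
width: 0.0555
grip_force: 0.0
```

```bash
python3 - <<'E'
from h import *
c,T=wrist(); P=cloud(c,T); save("sock",c["img"])
print(np.round(get_obs()["tcp_pos"],4))
h=P[...,2]
for k,x,y,R in(("a",.427,.2,16),("c",.493,.221,22.5)):
    r=np.hypot(P[...,0]-x,P[...,1]-y)
    Q=P[(r<.02)&(h>.055)&(h<.07)]; t=P[(r<.028)&(h>.025)&(h<.034)]
    if len(Q)>20:
        rr=cv2.minAreaRect((Q[:,:2]*1000).astype(np.float32)); print(k,len(Q),np.round(rr[0],1),np.round(rr[1],1),round(rr[2],1),Q.mean(0).round(4),np.percentile(Q[:,2],[5,95]).round(4))
    if len(t)>20: print("barrel",len(t),cv2.minEnclosingCircle((t[:,:2]*1000).astype(np.float32)),np.median(t[:,2]).round(4))
E
python3 h.py .427 .2 .08 116
```

```text
[0.4244 0.1829 0.1209]
a 871 [425.1 202.8] [18.1 18.1] 23.2 [0.4252 0.2036 0.062 ] [0.0591 0.0633]
barrel 634 ((425.137939453125, 202.86178588867188), 16.192628860473633) 0.0301
c 1009 [491.4 223.2] [18.1 18.3] 27.6 [0.4907 0.2237 0.0618] [0.0577 0.0633]
barrel 2021 ((491.4180908203125, 223.18406677246094), 22.57493782043457) 0.0302
t 8.8 tcp [0.4244 0.1829 0.1209] yaw 84.58 F [-0.5 -0.4 -0.8] w 0.0552 g 0.0 N 4
[0.0003, -0.0, -0.1371, 0.0043, 0.0002, 0.0102]
[0.0006, -0.0, -0.2742, 0.0086, 0.0005, 0.0205]
[0.0009, -0.0, -0.4113, 0.0129, 0.0007, 0.0307]
[0.0012, -0.0, -0.5483, 0.0173, 0.001, 0.0409]
```

View pics/sock.png

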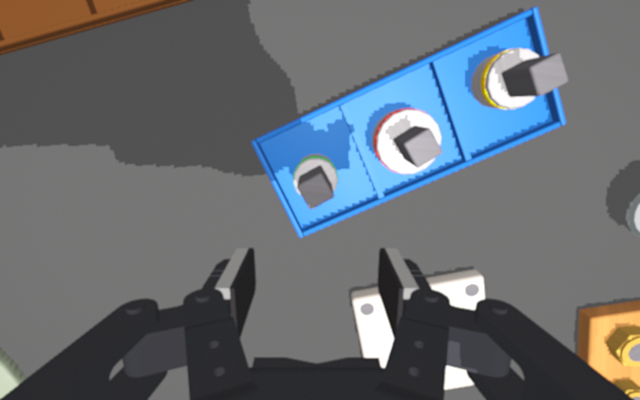

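Wrist view: green-band socket a at (316,183) with shank yaw 23.2°, c at (408,142), b at (515,80). Grasp a.

```bash
python3 h.py .4251 .2028 .038 113.2
```

```text
t 8.8 tcp [0.4244 0.1829 0.1209] yaw 84.58 F [-0.5 -0.4 -0.8] w 0.0552 g 0.0 N 3
[0.0004, -0.0, -0.1665, 0.0066, -0.0004, 0.0276]
[0.0008, -0.0, -0.333, 0.0132, -0.0008, 0.0553]
[0.0012, -0.0001, -0.4995, 0.0198, -0.0012, 0.0829]
```

In the tool's units: 0.083 m / 0.8 = 0.1038, 0.07 m / 0.8 = 0.0875, -0.333 rad / 2 = -0.1665.

{"api": "jog_arm", "payload": {"increments": [[[0,0,-0.083,0.0088,0,0,-0.3],[0,0,-0.1665,0.0175,-0.0013,0.0125,-0.3],[0,0,-0.25,0.025,-0.0013,0.0438,-0.3],[0,0,-0.25,0.025,-0.0013,0.0875,-0.3],[0,0,-0.25,0.025,-0.0013,0.1038,-0.3]]]}}

```text
time: 9.43
tcp_pos: [0.4245, 0.2022, 0.0361]
ee_rot: [[-0.393, 0.919, -0.001], [0.919, 0.393, -0.001], [-0.001, -0.002, -1.0]]
wrist_force: [-0.3, 1.2, -0.1]
width: 0.0554
grip_force: 0.0
```

{"api": "jog_arm", "payload": {"increments": [[[0,0,0,0,0,0,-0.3],[0,0,0,0,0,0,1],[0,0,0,0,0,0,1],[0,0,0,0,0,0,1],[0,0,0,0,0,0,1]]], "grip_force": 60}}

```text
time: 10.05
tcp_pos: [0.4248, 0.2044, 0.0383]
ee_rot: [[-0.396, 0.918, 0.001], [0.918, 0.396, 0.001], [0.0, 0.002, -1.0]]
wrist_force: [-0.5, -0.8, 11.3]
width: 0.0166
grip_force: 58.3
```

In the tool's units: -0.06 m / 0.8 = -0.075, -0.02 m / 0.8 = -0.025.

{"api": "jog_arm", "payload": {"increments": [[[0,0,0,0,0,-0.025,1],[0,0,0,0,0,-0.075,1],[0,0,0,0,0,-0.075,1],[0,0,0,0,0,-0.075,1]]]}}

```text
time: 10.55
tcp_pos: [0.4241, 0.2043, 0.0973]
ee_rot: [[-0.397, 0.918, 0.0], [0.918, 0.397, 0.0], [0.0, 0.0, -1.0]]
wrist_force: [0.2, -1.2, -1.5]
width: 0.0167
grip_force: 59.2
```

```bash
python3 - <<'E'
from h import *
c,T=wrist(); save("held",c["img"]); o=get_obs()
P=cloud(c,np.array(c["tool_from_camera"]))
m=(np.hypot(P[...,0],P[...,1])<.035)&(P[...,2]<.04)
for a,b in((-.045,-.02),(-.02,0),(0,.012),(.012,.04)):
    Q=P[m&(P[...,2]>a)&(P[...,2]<b)]; 
    if len(Q)>10: print(a,b,len(Q),np.percentile(Q,[1,50,99],axis=0).round(4).tolist())
W=cloud(c,T); Q=W[(np.hypot(W[...,0]-.425,W[...,1]-.202)<.03)&(W[...,2]<.115)];
E
python3 h.py .506 .047 .1 95
```

```text
-0.045 -0.02 4688 [[-0.01, -0.0262, -0.0448], [0.0066, 0.0002, -0.026], [0.0139, 0.026, -0.0203]]
-0.02 0 1721 [[0.0066, -0.0212, -0.0198], [0.0075, -0.0002, -0.0124], [0.0121, 0.0213, -0.0004]]
0 0.012 926 [[0.006, -0.0125, 0.0003], [0.0088, -0.0002, 0.0081], [0.014, 0.0124, 0.0118]]
0.012 0.04 711 [[0.005, -0.0146, 0.0121], [0.0124, -0.0003, 0.0217], [0.0146, 0.0139, 0.034]]
t 10.6 tcp [0.4239 0.2041 0.0968] yaw 113.35 F [ 0.7 -0.7 -1.6] w 0.0168 g 59.2 N 3
[-0.0002, 0.0, 0.1068, -0.0589, 0.0044, -0.0011]
[-0.0004, 0.0001, 0.2136, -0.1178, 0.0087, -0.0021]
[-0.0006, 0.0001, 0.3203, -0.1767, 0.0131, -0.0032]
```

View pics/held.png

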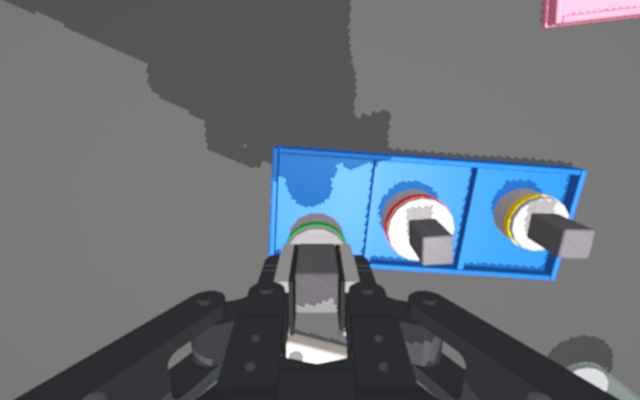

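Socket a is held centred between the pads, about 1.5 mm off along tool −x. Move above the nut.

In the tool's units: -0.176 m / 0.8 = -0.22, -0.118 m / 0.8 = -0.1475, 0.32 rad / 2 = 0.16.

{"api": "jog_arm", "payload": {"increments": [[[0,0,0.0535,-0.0738,0.005,0,1],[0,0,0.107,-0.1475,0.0113,0,1],[0,0,0.16,-0.22,0.0163,0,1],[0,0,0.16,-0.22,0.0163,0,1],[0,0,0.16,-0.22,0.0163,0,1]]]}}

```text
time: 11.22
tcp_pos: [0.5053, 0.0477, 0.0964]
ee_rot: [[-0.087, 0.996, -0.002], [0.996, 0.087, -0.0], [-0.0, -0.002, -1.0]]
wrist_force: [-0.1, 1.1, -1.7]
width: 0.0169
grip_force: 59.1
```

```bash
python3 h.py .506 .0482 .066 95
```

```text
t 11.22 tcp [0.5053 0.0477 0.0964] yaw 95.01 F [-0.1  1.1 -1.7] w 0.0169 g 59.1 N 1
[-0.0017, 0.0001, 0.0001, 0.0005, 0.0008, 0.0304]
```

In the tool's units: 0.037 m / 0.8 = 0.0463, 0.0008 m / 0.8 = 0.001.

{"api": "jog_arm", "payload": {"increments": [[[0,0,0,0.0006,0.001,0.025,1],[0,0,0,0.0006,0.001,0.0375,1],[0,0,0,0.0006,0.001,0.0413,1],[0,0,0,0.0006,0.001,0.0438,1],[0,0,0,0.0006,0.001,0.0463,1]]]}}

```text
time: 11.85
tcp_pos: [0.5068, 0.0484, 0.0605]
ee_rot: [[-0.087, 0.996, 0.0], [0.996, 0.087, 0.0], [0.0, 0.0, -1.0]]
wrist_force: [-0.4, 0.1, -0.4]
width: 0.0166
grip_force: 59.1
```

In the tool's units: 0.007 m / 0.8 = 0.0088, 0.006 m / 0.8 = 0.0075.

{"api": "jog_arm", "payload": {"increments": [[[0,0,0,0,0,0.0025,1],[0,0,0,0,0,0.005,1],[0,0,0,0,0,0.0075,1],[0,0,0,0,0,0.0088,1],[0,0,0,0,0,0.0088,1]]]}}

```text
time: 12.48
tcp_pos: [0.5066, 0.0482, 0.0532]
ee_rot: [[-0.087, 0.996, -0.0], [0.996, 0.087, -0.0], [-0.0, -0.0, -1.0]]
wrist_force: [0.0, 0.2, -2.0]
width: 0.017
grip_force: 59.1
```

In the tool's units: 0.0025 m / 0.8 = 0.0031, 0.002 m / 0.8 = 0.0025.

{"api": "jog_arm", "payload": {"increments": [[[0,0,0,0,0,0.0013,1],[0,0,0,0,0,0.0025,1],[0,0,0,0,0,0.0031,1],[0,0,0,0,0,0.0031,1]]]}}

```text
time: 12.98
tcp_pos: [0.5068, 0.0482, 0.0513]
ee_rot: [[-0.087, 0.996, 0.0], [0.996, 0.087, 0.0], [0.0, 0.0, -1.0]]
wrist_force: [-4.2, 0.2, 12.4]
width: 0.0169
grip_force: 61.2
```

Run:
```python
from h import *
o=get_obs(); print(np.round(o["tcp_pos"],4),np.round(o["wrist_force"],2),np.round(o["torque"],2))
c=camera("scene"); save("fit",cv2.resize(c["img"][160:290,210:400],None,fx=4,fy=4)); P=cloud(c)
hsv=cv2.cvtColor(c["img"],cv2.COLOR_RGB2HSV).astype(int)
m=(hsv[...,0]>45)&(hsv[...,0]<80)&(hsv[...,1]>100)&(np.hypot(P[...,0]-.507,P[...,1]-.047)<.05)
print("green band",m.sum(),P[m].mean(0).round(4) if m.any() else 0)
g=(np.hypot(P[...,0]-.507,P[...,1]-.047)<.03)&(P[...,2]>.017)&(P[...,2]<.06); Q=P[g]
print(np.histogram(Q[:,2],np.arange(.016,.062,.004)), np.percentile(Q[:,1],[2,98]))
for n in("scene",):
    for k,x,y in(("b",.565,.256),("c",.493,.221)):
        q=P[(np.hypot(P[...,0]-x,P[...,1]-y)<.03)&(P[...,2]>.055)&(P[...,2]<.075)]; print(k,q.mean(0).round(3))
```

```text
[0.5068 0.0482 0.0513] [-4.2   0.2  12.42] [-0.04  0.78  0.03]
green band 11 [0.5216 0.0501 0.0366]
(array([38, 12, 11, 11, 10, 20, 32,  6,  2,  2,  9]), array([0.016, 0.02 , 0.024, 0.028, 0.032, 0.036, 0.04 , 0.044, 0.048,
       0.052, 0.056, 0.06 ])) [0.0270787  0.07113688]
b [0.566 0.255 0.061]
c [0.496 0.22  0.061]
```

View pics/fit.png

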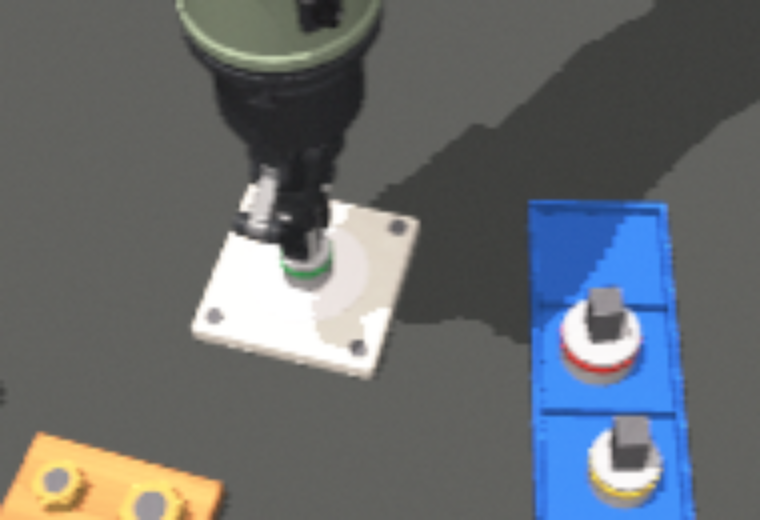

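Socket a stopped at exactly the fully-home height (TCP 0.0513, barrel top ≈0.043), upright; b and c stand in the tray. A last check of the cover, then hand in.

Run:
```python
from h import *
c=camera("scene"); P=cloud(c); hsv=cv2.cvtColor(c["img"],cv2.COLOR_RGB2HSV).astype(int)
m=(abs(hsv[...,0]-106)<10)&(hsv[...,1]>130)&(np.hypot(P[...,0]-.497,P[...,1]+.279)<.06)&(P[...,2]>.04)
Q=P[m]; print(len(Q),Q.mean(0).round(3),Q[:,2].max().round(3))
if len(Q)>100 and Q[:,2].max()>.075: print(job_done())
```

```text
464 [ 0.508 -0.275  0.081] 0.124
the job is handed in; nothing more can be done
None
```

The job is handed in: the cover hangs on the yellow hook, and socket a (green band, the smallest) is fully home and upright on the nut and still gripped, with b and c left standing in the blue tray; the judge's result was not shown.

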